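Blow out the power unit's air grille

ROBOT

A 6-joint arm with a two-finger parallel gripper is mounted at the origin on a cart in front of the work surface, level with it; the furniture and walls round the work are solid. World frame = base frame: x ahead of the robot, y to its left, z up, the work surface at z = 0. Lengths are in m, angles in rad, forces in N, time in s.
With the tool pointing down it reaches from about 0.35 to 0.85 m from the base axis. Payload 8.1 kg.
Tool frame: the origin (TCP) lies at the very end of the fingers, on their centre line; the grasp point (between the pads) lies 19 mm behind it (robot.pinch_z is the distance from the TCP to the grasp point, in m); y points along the fingers, x is the direction in which the jaws open and shut, and the axes are right-handed (so a half turn about y gives the same grasp; the last joint's range is limited). The gripper opens to 93 mm and grips with 3 to 60 N. Pads are 15 mm wide; open, the fingers measure 128 mm over their backs; the gripper's body (75 mm by 188 mm) begins 65 mm behind the grasp point.
Start: joints at [-1.243, 0.13, 1.488, -0, 1.523, -0.085], TCP at [0.241, -0.55, 0.219] pointing down, gripper open.
Joint ranges: [-2.96, 2.96], [-0.89, 2.26], [0.02, 2.5], [-1.34, 4.48], [0, 2.73], [-2.66, 2.66]. Speed limits (rad/s): [2.39, 2.39, 2.79, 3.14, 3.14, 3.14].

INTERFACE

Orientations are given as a rotation vector (axis times angle).
In Python, from plant import robot gives the robot as it stands.
- The arm moves only by the shell command python3 -m inch 'ROWS' [FORCE]. ROWS is JSON, a list of rows, each a list of 5 numbers: the closure, from -1 (fully open) to 1 (shut), then the shift along the world's x, y, z in m, then the turn about the world's z in rad. A call has 1 to 8 rows; each row is the pose to reach, as a shift and turn from the pose measured when the call began; what a row does not reach only later rows make up. A row lasts 1/8 s, in which the tool goes at most 62.5 mm and 10.7 degrees, less where a joint would pass 70% of its speed; a pose out of reach is approached as far as the arm can. A call with a gripper value outside its range is refused whole. The fingers move at their own pace and stop on an object; FORCE is the grip in N (left out, the last holds). Time passes only in rows, so rows that repeat a pose let the fingers close. It gives the time, the measured TCP pose, the force and the opening at its end, in the units of the state.
- robot.read_state(): the state, without advancing time (a new reading comes with each control period).
- robot.read_camera(name): name is "scene" or "top"; returns a dict with "color" (420x560x3 uint8, red, green, blue), "mtx" (3x3 intrinsics, pixels), "dist_coeffs" ([k1, k2, p1, p2, k3] as OpenCV has them; the pictures are not rectified), "R" (3x3) and "t" (3): a world point X has camera coordinates R X + t. Camera axes: x right, y down, z forward; pixel columns grow to the right and rows downward; lengths in m; the calibration is good to about 2 mm. A picture is of the moment at which its call begins. There is no depth.
- robot.close_job(): hands the job in, once; it reports no verdict.
The state is a dict: "t": time; "q": joint angles; "dq": joint speeds; "joint_torque": joint torques, N m; "tool_pos": TCP position; "orientation": TCP orientation; "force": force on the tool from outside, world axes, zero at the start; "wrist_torque": the same for the moment, N m; "opening": finger opening in m.
Only numpy, scipy, OpenCV 4.12 (cv2) and the standard library are available. Lean on these libraries where they do the work, as an engineer would, in place of code of your own. Each camera call takes 0.05 s, during which the arm holds its last target. There are 200 camera calls.

TASK

Tip the tall grey power unit over, away from the duster can, so that it lies on its side on the blue mat with the air grille in its underside facing the can. Then press the can's red nozzle cap all the way down for a puff of at least a quarter of a second, and let it spring back up. Leave the things lying around the mat where they are.

Things in the scene. Friction and masses are not known exactly. Their poses are not given: they have to be found in the camera images.
- station: Cleaning station, fixed to the worktop: a blue mat with a white and green duster can (58 mm across) clamped upright at its near end. Origin on the worktop (z = 0) under the can's axis; +x runs from the can along the middle of the mat, which is 6 mm thick, 130 mm wide and reaches from x = 50 mm to x = 360 mm; +z up. The can cannot move.
- cap_top (a point): Centre of the flat top of the red nozzle cap on the can (cap 29 mm across, 22 mm across its flat top, 23 mm high; this point is 147.5 mm over the worktop when the cap is up). A thin red outlet tube points from the cap along the mat and down, ending 38 mm from the can's axis at a height of about 119 mm.
- cap (a joint): Travel of the nozzle cap in m: 0 up, 0.007 fully down. A spring holds it up: about 1.5 N starts it, about 4.5 N holds it fully down, then it meets a hard stop; it springs back when let go.
- unit: Tall grey power unit with a black top end: loose box, 55 mm (own x) by 90 mm (own y), 150 mm high (own z), 0.3 to 0.6 kg. It stands on the mat, a 90 mm wide face towards the can, own +x away from the can. Origin: centre of the underside, which has the air grille (five black slots). Pushed slowly above mid-height along +x it tips over its far lower edge and falls by itself past about 20 degrees.
- unit_center (a point): Centre of the power unit (half-way up).
- unit_top (a point): Centre of the power unit's black top face, 150 mm above its underside.
- unit_foot (a point): Centre of the power unit's underside (the air grille).
- lens_tube_mid (a point): Bystander: black lens tube, 43 mm across, 62 mm high, standing right of the can (-y of the station); its centre.
- tape_roll_mid (a point): Bystander: roll of tan tape, 66 mm across, 20 mm high, lying left of the can; its centre.
- screwdriver_red: Bystander: red screwdriver, 170 mm long, 20 mm high, lying along the right edge of the mat; origin at the middle of its underside.
- marker_0: Bystander: black and silver marker, 130 mm long, 14 mm thick, lying along the left edge of the mat; origin at the middle of its underside.
Mind the look-alikes: they are no part of the job. What is shaped like the unit but purple is not meant.

How it is judged:
By the outcome, as a careful person would: the job done as asked, in the order asked, and still so for the second after the job is handed in, with the robot touching nothing.
It also fails if it takes over 42 s, if anything falls off the work surface, if the arm or the gripper's body presses on something with over 40 N, if the wrist force passes 120 N, or if a joint passes its speed limit or range.

## Working session

There is one attempt and no reset: what is moved stays moved. The work goes in short steps, Python scripts to look and compute and a shell command to move; the robot and the scene stay as the last step left them, time stands still between calls to the robot, and variables do not carry over. Pictures are saved under pics/ and viewed, about 8 in all and at most 12, crops included, and the job is handed in when it is done.

```bash
ls; mkdir -p pics; cat > h.py <<'E'
import numpy as np, cv2
from plant import robot
def ray(c,uv):
    p=cv2.undistortPoints(np.array([[uv]],float),c["mtx"],np.array(c["dist_coeffs"]))[0,0]
    R=np.array(c["R"]);t=np.array(c["t"])
    return -R.T@t, R.T@np.array([p[0],p[1],1.])
def onz(c,uv,z):
    o,d=ray(c,uv); return o+d*(z-o[2])/d[2]
def proj(c,X):
    return cv2.projectPoints(np.array([X],float),cv2.Rodrigues(np.array(c["R"]))[0],np.array(c["t"],float),np.array(c["mtx"]),np.array(c["dist_coeffs"]))[0].reshape(-1)
E
python3 - <<'E'
from h import *
import pickle
for n in("scene","top"):
    c=robot.read_camera(n); c={k:np.array(v) for k,v in c.items()}
    pickle.dump(c,open(n+".pkl","wb")); cv2.imwrite(f"pics/{n}0.png",c["color"][:,:,::-1]); print(n,-c["R"].T@c["t"],c["R"][2])
print(robot.read_state())
E
```

```text
pics
scene [ 1.13110182 -0.128576    0.79307503] [-0.60795947  0.23940892 -0.75701298]
top [0.50131818 0.04894098 1.1071668 ] [ 0.0846502   0.04675188 -0.99531332]
{'t': 0.1, 'q': array([-1.24338809e+00,  1.31124690e-01,  1.48911580e+00, -3.19270685e-06,
        1.52295981e+00, -8.53942410e-02]), 'dq': array([-0.00013971, -0.00191474, -0.00271041, -0.00071024, -0.00039829,
       -0.00059667]), 'joint_torque': array([ 1.02953421e-03, -5.61343074e+01, -4.93094194e+01,  7.71120843e-02,
        2.91671633e-02, -5.83724864e-05]), 'tool_pos': array([ 0.24057505, -0.54913601,  0.21769897]), 'orientation': array([-1.37565848,  0.90089078, -0.89880612]), 'force': array([-0.97703919, -0.11541031, -0.32038522]), 'wrist_torque': array([ 0.00679281, -0.03122422, -0.037832  ]), 'opening': 0.09298352032392103}
```

View pics/scene0.png

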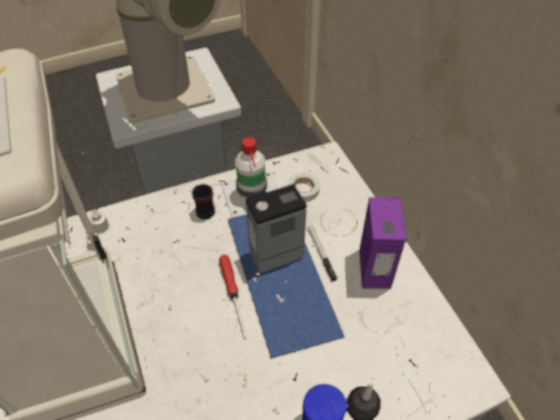

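View pics/top0.png

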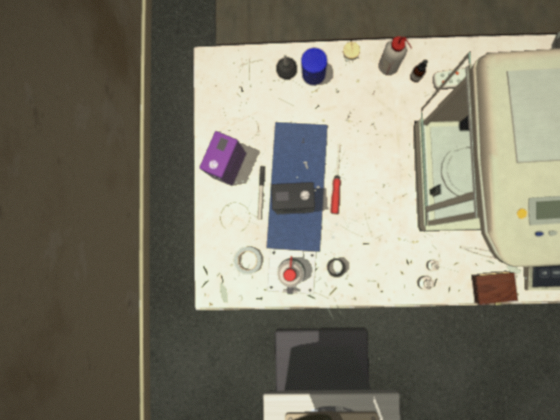

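Candidates in the top picture:
- **Unit:** the grey box with a black top at (293,197) fits the description. The purple box at (222,157) is the look-alike.
- **Cap:** the red cap on the white and green can at the mat's end, at (290,273), is the one I want. The grey bottle with a red top at (398,45) is not.

In the scene picture the unit is at (277,230) and the cap at (249,146). Next I measure and check a close crop.

```bash
python3 - <<'E'
from h import *
import pickle
from scipy.spatial.transform import Rotation as Ro
s=robot.read_state(); print(Ro.from_rotvec(s["orientation"]).as_matrix().round(3))
T=pickle.load(open("top.pkl","rb"));S=pickle.load(open("scene.pkl","rb"))
hsv=cv2.cvtColor(T["color"],cv2.COLOR_RGB2HSV)
m=cv2.inRange(hsv,(100,90,40),(118,255,200)); m[:115]=0;m[255:]=0;m[:,:255]=0;m[:,340:]=0
m=cv2.morphologyEx(m,cv2.MORPH_CLOSE,np.ones((5,5)))
pts=cv2.findNonZero(m); P=np.array([onz(T,p[0].astype(float),.006)[:2] for p in pts])
r=cv2.minAreaRect((P*1000).astype(np.float32)); print("mat",r)
# red cap blobs
for n,c,box in(("top",T,(270,255,310,290)),("scene",S,(235,130,270,165))):
    h=cv2.cvtColor(c["color"],cv2.COLOR_RGB2HSV); k=cv2.inRange(h,(0,120,60),(8,255,255))|cv2.inRange(h,(172,120,60),(180,255,255))
    q=np.zeros_like(k);x0,y0,x1,y1=box;q[y0:y1,x0:x1]=k[y0:y1,x0:x1]
    p=cv2.findNonZero(q)[:,0]; print(n,"red",p.min(0),p.max(0),p.mean(0))
a=cv2.resize(T["color"][180:300,240:350],None,fx=3.5,fy=3.5,interpolation=cv2.INTER_CUBIC)
b=cv2.resize(S["color"][130:290,205:315],None,fx=2.625,fy=2.625,interpolation=cv2.INTER_CUBIC)
cv2.imwrite("pics/crop.png",np.hstack([a,b])[:,:,::-1])
E
```

```text
[[ 0.401 -0.001  0.916]
 [-0.916  0.002  0.401]
 [-0.002 -1.     0.   ]]
mat ((642.1822509765625, 67.20262908935547), (117.08072662353516, 297.2574768066406), 84.50439453125)
top red [284 258] [295 280] [289.57037037 273.05925926]
scene red [241 137] [256 159] [248.8185654  145.66666667]
```

View pics/crop.png

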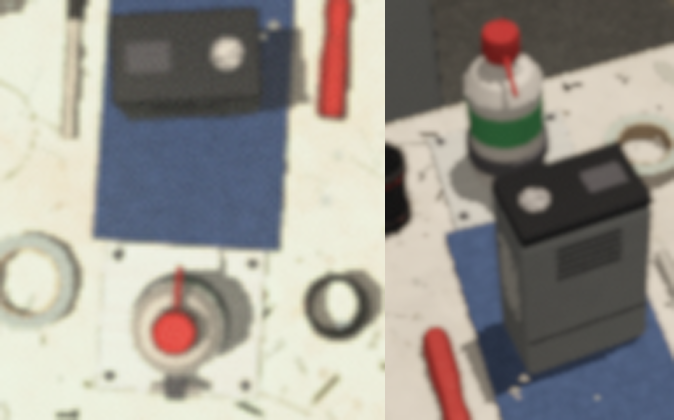

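The crop confirms both choices. The grey unit with a black top stands on the mat (top-face centre near (293,196) in the top view). The white and green can's red cap is at top (289.7,274.9) and scene (249,139.5), with its tube pointing along the mat.

```bash
python3 - <<'E'
from h import *
import pickle
T=pickle.load(open("top.pkl","rb"));S=pickle.load(open("scene.pkl","rb"))
hsv=cv2.cvtColor(T["color"],cv2.COLOR_RGB2HSV).astype(int)
rgb=T["color"].astype(int)
m=((rgb[:,:,2]-rgb[:,:,0]>12)).astype(np.uint8)*255; m[:115]=0;m[258:]=0;m[:,:255]=0;m[:,340:]=0
n,l,st,_=cv2.connectedComponentsWithStats(m)
m=(np.isin(l,[i for i in range(1,n) if st[i,4]>200])*255).astype(np.uint8)
h=cv2.convexHull(cv2.findNonZero(m))[:,0].astype(float)
P=np.array([onz(T,p,.006)[:2] for p in h])*1000
r=cv2.minAreaRect(P.astype(np.float32)); print("mat",r,cv2.boxPoints(r).round())
print("cap",onz(T,(289.7,274.9),.1475).round(4),onz(S,(249,139.5),.1475).round(4))
f=lambda x,y:(240+(x+.5)/3.5-.5,180+(y+.5)/3.5-.5)
print("unit top",np.array([onz(T,f(*p),.156)[:2] for p in((110,12),(258,8),(260,95),(113,103))]).round(4))
g=lambda x,y:(205+(x-385+.5)/2.625-.5,130+(y+.5)/2.625-.5)
print("unit scene",np.array([onz(S,g(*p),.156)[:2] for p in((495,180),(617,147),(650,200),(524,243))]).round(4))
print("tube", onz(T,f(50+128,268),.119))
for nme,x,y,z in(("lens",335,305,.062),("tape",35,278,.02),("sd end",332,118,.01)): print(nme,onz(T,f(x,y),z))
E
```

```text
mat ((642.025634765625, 66.82317352294922), (125.8687973022461, 305.98980712890625), 84.93543243408203) [[484.  18.]
 [789.  -9.]
 [800. 116.]
 [495. 143.]]
cap [0.4383 0.0837 0.1475] [0.4336 0.0893 0.1475]
unit top [[0.6295 0.118 ]
 [0.6294 0.0299]
 [0.5776 0.0301]
 [0.5751 0.1172]]
unit scene [[0.5787 0.0334]
 [0.5815 0.1158]
 [0.631  0.1171]
 [0.6338 0.0324]]
tube [0.47599634 0.08212534 0.119     ]
lens [ 0.4487848  -0.01619317  0.062     ]
tape [0.46868358 0.18200955 0.02      ]
sd end [ 0.57240062 -0.02121895  0.01      ]
```

Station origin is about (0.438, 0.085) with heading about -5°; the cap fix agrees. The unit's centre is about (0.603, 0.074) with yaw about -2°. I'll close the fingers and come round in front of the machine.

```bash
python3 -m inch '[[1,0,0.03,0.01,-0.1],[1,0,0.08,0.02,-0.2],[1,0.005,0.13,0.03,-0.3],[1,0.01,0.18,0.03,-0.4],[1,0.02,0.22,0.03,-0.46],[1,0.03,0.25,0.03,-0.48],[1,0.04,0.27,0.03,-0.48],[1,0.04,0.27,0.03,-0.48]]' 20
```

```text
t: 1.1
tool_pos: [0.281, -0.2781, 0.2476]
orientation: [-1.176, 1.257, -1.256]
force: [0.3, 0.4, -0.5]
opening: 0.0175
```

```bash
python3 -m inch '[[1,0.02,0.05,0,0],[1,0.05,0.1,0,0],[1,0.08,0.15,0,0],[1,0.11,0.2,0,0],[1,0.15,0.25,0,0],[1,0.19,0.29,0,0],[1,0.23,0.335,0,0],[1,0.245,0.354,0,0]]'
```

```text
t: 2.1
tool_pos: [0.5274, 0.0774, 0.2463]
orientation: [-1.178, 1.257, -1.254]
force: [0.2, -1.0, -0.4]
opening: 0.0003
```

```bash
python3 - <<'E'
from h import *
import pickle
print(robot.read_state()["tool_pos"])
T=robot.read_camera("top");S=robot.read_camera("scene")
cv2.imwrite("pics/p1.png",np.hstack([cv2.resize(T["color"][100:310,220:360],None,fx=2.2,fy=2.2),cv2.resize(S["color"][70:280,160:340],None,fx=2.2,fy=2.2)])[:,:,::-1])
E
```

```text
[0.52744801 0.07744902 0.24634   ]
```

View pics/p1.png

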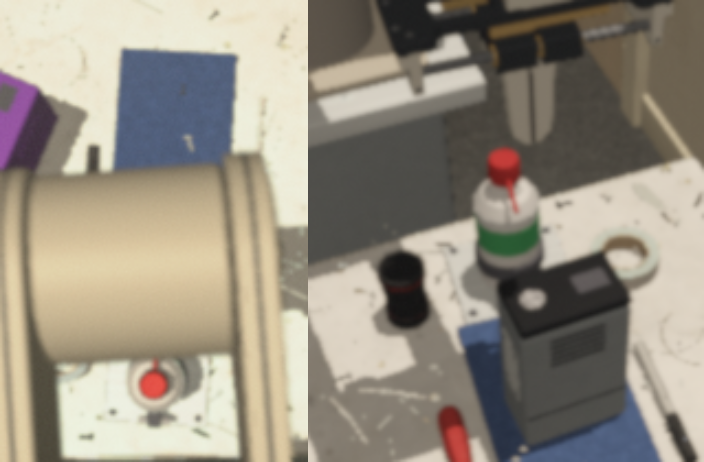

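The picture shows the closed fingers above the gap between can and unit (scene crop, fingertips near (530,140)), with nothing touched. Next I go down to about 0.13 m.

```bash
python3 -m inch '[[1,0,0,-0.04,0],[1,0,-0.001,-0.08,0],[1,0,-0.002,-0.105,0],[1,0,-0.002,-0.114,0],[1,0.01,-0.002,-0.116,0],[1,0.02,-0.002,-0.116,0],[1,0.025,-0.002,-0.116,0],[1,0.025,-0.002,-0.116,0]]'
```

```text
t: 3.2
tool_pos: [0.5528, 0.075, 0.131]
orientation: [-1.178, 1.256, -1.254]
force: [-0.0, 0.4, 0.3]
opening: 0.0005
```

```bash
python3 -m inch '[[1,0.005,0,0,0],[1,0.01,-0.0005,0,0],[1,0.015,-0.001,0,0],[1,0.02,-0.001,0,0],[1,0.025,-0.001,0,0],[1,0.03,-0.0015,0,0],[1,0.035,-0.002,0,0],[1,0.035,-0.002,0,0]]'
```

```text
t: 4.2
tool_pos: [0.5881, 0.0729, 0.1309]
orientation: [-1.178, 1.256, -1.254]
force: [-0.5, 1.1, -0.4]
opening: 0.0002
```

```bash
python3 -m inch '[[1,0.003,0,0,0],[1,0.006,0,0,0],[1,0.009,-0.0005,0,0],[1,0.012,-0.0005,0,0],[1,0.015,-0.001,0,0],[1,0.018,-0.001,0,0],[1,0.021,-0.001,0,0],[1,0.024,-0.001,0,0]]'
```

```text
t: 5.2
tool_pos: [0.6123, 0.0719, 0.1309]
orientation: [-1.178, 1.256, -1.254]
force: [0.1, 0.4, 0.4]
opening: 0.0005
```

```bash
python3 - <<'E'
from h import *
print(robot.read_state()["tool_pos"],robot.read_state()["force"])
S=robot.read_camera("scene")
cv2.imwrite("pics/p2.png",cv2.resize(S["color"][70:350,160:400],None,fx=2,fy=2)[:,:,::-1])
E
```

```text
[0.61231493 0.07186899 0.13086821] [0.09727718 0.44359773 0.38138433]
```

View pics/p2.png

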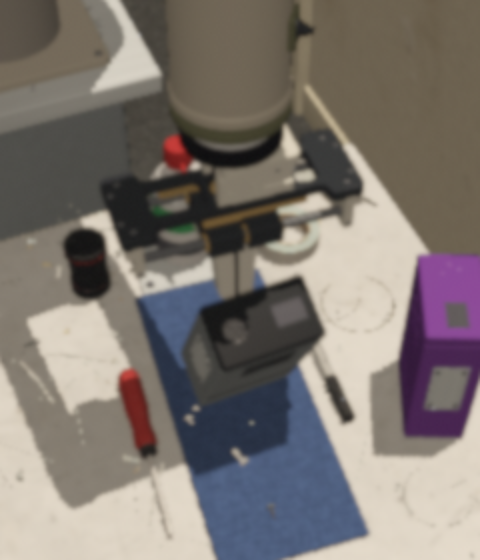

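The unit is tipped well forward (crop, top face near (265,320)) and square on the mat. A little more.

```bash
python3 -m inch '[[1,0.003,0,0,0],[1,0.006,0,0,0],[1,0.009,-0.0005,0,0],[1,0.009,-0.0005,0,0],[1,0.009,-0.001,0,0],[1,0.009,-0.001,0,0],[1,0.009,-0.001,0,0],[1,0.009,-0.001,0,0]]'
```

```text
t: 6.25
tool_pos: [0.6215, 0.0708, 0.1309]
orientation: [-1.178, 1.256, -1.254]
force: [0.2, 0.4, -0.4]
opening: 0.0007
```

```bash
python3 - <<'E'
from h import *
S=robot.read_camera("scene")
cv2.imwrite("pics/p3.png",cv2.resize(S["color"][70:350,160:400],None,fx=2,fy=2)[:,:,::-1])
E
```

```text
(no output)
```

View pics/p3.png

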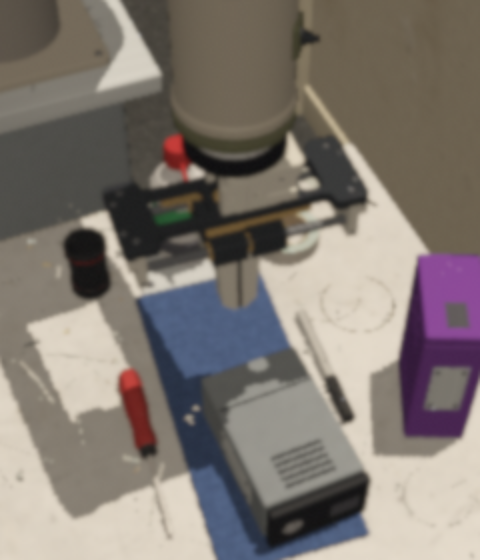

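The unit lies on its side with its underside towards the can (crop: near end at (250,375), black end at (315,520)). Bystanders haven't moved. Now to above the cap.

```bash
python3 -m inch '[[1,-0.01,0,0.04,0],[1,-0.03,0.002,0.08,0],[1,-0.08,0.007,0.09,0],[1,-0.13,0.011,0.09,0],[1,-0.17,0.014,0.08,0],[1,-0.184,0.014,0.06,0],[1,-0.184,0.014,0.04,0],[1,-0.184,0.014,0.035,0]]'
```

```text
t: 7.3
tool_pos: [0.4366, 0.0848, 0.1649]
orientation: [-1.179, 1.257, -1.253]
force: [-0.3, 0.1, -0.4]
opening: 0.0007
```

```bash
python3 - <<'E'
from h import *
s=robot.read_state();print(s["tool_pos"],s["force"])
S=robot.read_camera("scene");T=robot.read_camera("top")
print(proj(S,s["tool_pos"]))
cv2.imwrite("pics/p4.png",np.hstack([cv2.resize(S["color"][100:200,200:300],None,fx=4,fy=4),cv2.resize(T["color"][110:310,220:360],None,fx=2,fy=2)])[:,:,::-1])
E
```

```text
[0.43664461 0.08482627 0.16485821] [-0.33103958  0.12988178 -0.40152337]
[246.84032691 134.05575429]
```

View pics/p4.png

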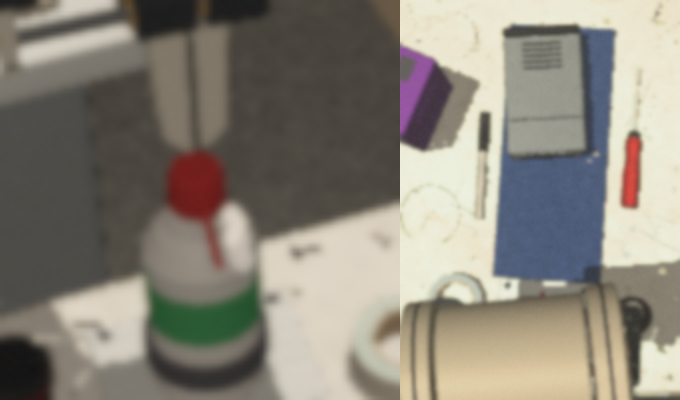

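Fingertips are over the cap (scene crop, cap at (197,185), tips at (193,150)). The unit lies near the mat's far left corner, so I'll check how far it sits on the mat before pressing.

```bash
python3 - <<'E'
from h import *
T=robot.read_camera("top");S=robot.read_camera("scene")
th=np.radians(-5.06);A=np.array([[np.cos(th),np.sin(th)],[-np.sin(th),np.cos(th)]])
st=lambda p:(A@(np.array(p[:2])-[.4378,.0849])).round(4)
f=lambda x,y:(220+(x-400+.5)/2-.5,110+(y+.5)/2-.5)
for p in((504,29),(581,29),(587,150),(508,157)): print("z.061",st(onz(T,f(*p),.061)),onz(T,f(*p),.061).round(4))
g=lambda x,y:(160+(x+.5)/2-.5,70+(y+.5)/2-.5)
for p in((203,378),(290,350),(367,478),(262,508)): print("scene z.061",st(onz(S,g(*p),.061)))
for p in((270,541),(364,513)): print("scene far bottom",st(onz(S,g(*p),.006)))
for p in((365,533),(222,560)): print("mat corner",st(onz(S,g(*p),.006)))
E
```

```text
z.061 [0.3377 0.0658] [0.78   0.1206 0.061 ]
z.061 [ 0.3426 -0.0234] [0.777  0.0314 0.061 ]
z.061 [ 0.2022 -0.0388] [0.6358 0.0284 0.061 ]
z.061 [0.1886 0.0509] [0.6302 0.1189 0.061 ]
scene z.061 [ 0.2043 -0.0333]
scene z.061 [0.1978 0.0482]
scene z.061 [0.3383 0.0662]
scene z.061 [ 0.3389 -0.0229]
scene far bottom [ 0.3424 -0.0162]
scene far bottom [0.3414 0.0678]
mat corner [0.3592 0.0619]
mat corner [ 0.3473 -0.0592]
```

The unit lies flat at station x 0.19 to 0.34, y about -0.03 to 0.066. That is on the mat, with one far corner right at the left edge (within the measuring error), and the underside faces the can to about 5°. Nudging it would put the gripper close to the purple box, so I'll leave it and press the cap.

```bash
python3 -m inch '[[1,0.001,0,-0.008,0],[1,0.001,0,-0.014,0],[1,0.001,0,-0.018,0],[1,0.001,0,-0.021,0],[1,0.001,0,-0.023,0],[1,0.001,0,-0.0245,0],[1,0.001,0,-0.0245,0]]'
```

```text
t: 8.38
tool_pos: [0.439, 0.0848, 0.1423]
orientation: [-1.177, 1.256, -1.254]
force: [-3.0, 0.1, 3.5]
opening: 0.0007
```

```bash
python3 -m inch '[[1,0,0,-0.003,0],[1,0,0,-0.005,0],[1,0,0,-0.006,0],[1,0,0,-0.006,0],[1,0,0,-0.006,0],[1,0,0,-0.006,0]]'
```

```text
t: 9.12
tool_pos: [0.4397, 0.0849, 0.1406]
orientation: [-1.176, 1.254, -1.255]
force: [-20.9, -3.1, 38.7]
opening: 0.0006
```

The hard stop was reached: TCP at 0.1406 m against an expected 0.1405 m, with the force well above 4.5 N, held for several rows. Release and back off.

```bash
python3 -m inch '[[1,-0.001,0,0.004,0],[1,-0.002,0,0.02,0],[1,-0.002,0,0.06,0],[1,-0.02,-0.02,0.1,0],[1,-0.05,-0.06,0.11,0],[1,-0.06,-0.11,0.11,0],[1,-0.06,-0.16,0.11,0],[1,-0.06,-0.17,0.11,0]]'; python3 - <<'E'
from h import *
s=robot.read_state();print(s["t"],s["tool_pos"],s["force"])
S=robot.read_camera("scene");T=robot.read_camera("top")
h=cv2.cvtColor(S["color"],cv2.COLOR_RGB2HSV); k=cv2.inRange(h,(0,120,60),(8,255,255))|cv2.inRange(h,(172,120,60),(180,255,255))
p=cv2.findNonZero(k[130:165,235:270])[:,0]+[235,130]; print(p.min(0),p.max(0),p.mean(0))
cv2.imwrite("pics/p5.png",np.hstack([cv2.resize(S["color"][120:350,180:360],None,fx=2,fy=2),cv2.resize(T["color"][100:330,190:360],None,fx=2,fy=2)])[:,:,::-1])
E
```

```text
t: 10.12
tool_pos: [0.3794, -0.0874, 0.251]
orientation: [-1.174, 1.256, -1.259]
force: [-0.4, 0.9, 0.2]
opening: 0.0005
10.125 [ 0.3794025  -0.08740725  0.25103502] [-0.42892657  0.86406778  0.24309219]
[241 137] [256 159] [248.80508475 145.70338983]
```

View pics/p5.png

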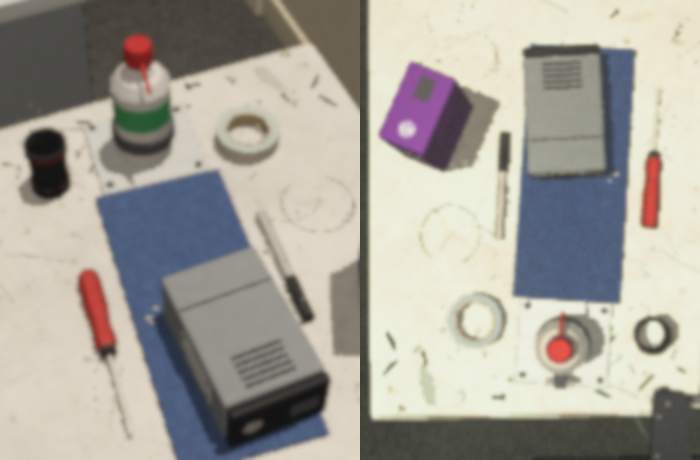

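The cap is back up (red blob in the scene view within 0.1 px of where it started). The unit lies on the mat facing the can, the bystanders are in place, and the arm is clear.

```bash
python3 -c "
from plant import robot
robot.close_job()"
```

```text
the job is handed in; nothing more can be done
```

I tipped the grey unit over with closed fingers, pressed the can's cap down to its stop, let it spring back and handed the job in at about 10 s. The hand-in gives no verdict.

- **Unit:** it lies flat on the mat with its underside facing the can, about 5° off square. Its far left corner measured about 1–3 mm past the mat's left edge. That is close to the measuring error, and I left it because nudging it would have brought the gripper near the purple box.
- **Cap:** the first press stopped short, at about 3.5 N and 5 mm down. I pressed on without lifting to the stop (tool at 140.6 mm, 140.5 mm expected). I judge the cap was held fully down for about half a second, but I only read the force at the end of the move.
- **Press force:** it reached 38.7 N downward plus about 21 N sideways at the fingertips, more than needed. It was under the 120 N wrist limit, and only the fingertips touched the cap.
- **Final pictures:** the cap is back at its starting height, the things around the mat look unmoved, and the arm touches nothing.

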